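# Stir the polishing beads

## Task

Lift the lid off the terracotta tub of polishing beads by its knob and set it down gently, knob up, on the cork mat. Then take the stirring stick from its stand and stir all the beads with it, until every bead has been shifted and the three blue ones no longer lie bunched: a clear gap of at least 1 cm between any two of them. Stand the stick back in its hole, keep all eight beads in the tub and your fingers off them, and leave the medal, the brush and the cup where they are.

Things in the scene. Friction and masses are not known exactly. Their poses are not given: they have to be found in the camera images.
- tub: Round terracotta tub, fixed to the bench, open on top under the loose lid: outer diameter 152 mm, inner diameter 140 mm, straight walls, 50 mm high, flat inner floor 6 mm above the bench. Origin: centre of its underside, z up; its yaw cannot be seen.
- lid: Loose round wooden lid lying on the tub: disc 164 mm across, 6 mm thick, with a locating step below it (124 mm across, 6 mm deep, hanging loosely inside the rim) and an upright round brass knob on top, 28 mm across and 34 mm high. About 0.15 to 0.31 kg. Origin: centre of the step's underside; the disc spans z = 6 to 12 mm, the knob z = 12 to 46 mm. z up.
- mat: Flat square cork mat fixed to the bench, 200 x 200 mm, 4 mm thick. Origin: centre of its underside, x and y along its sides.
- stand: Dark wooden block fixed to the bench, 75 x 75 x 50 mm high, with one square hole 28 x 28 mm (bevelled 3 mm) in the middle of its top, 42 mm deep, in which the stirring stick stands. Origin: centre of its underside, x and y along its sides.
- stick: Straight wooden stirring stick, 160 mm long, 40 to 65 g, upright and loose in the stand at the start, its foot 8 mm above the bench. Lower 85 mm: round pale shaft 16 mm across with a flat foot; upper 75 mm: red square handle 16 x 16 mm. Origin: centre of the foot (the stirring end); z runs along the stick to the handle end; x and y normal to the handle's flats.
- medal: Bystander: pale plaster medal with a brown relief, 116 mm across, 12 mm thick, lying on the bench. Origin: centre of its underside.
- brush: Bystander: flat paint brush with a wooden handle, about 200 mm long, lying on the bench beyond the tub. Origin: underside of its middle, x along its length.
- cup: Bystander: blue ceramic cup, 72 mm across, 75 mm high, standing on the bench in front of the tub, a little to the left. Origin: centre of its underside.
- blue0: Blue glazed, slippery ceramic polishing bead: a plain solid puck, 24 mm across and 14 mm high, 15 g, lying flat on the tub's floor, one layer of eight beads in all. Origin: centre of its underside, z up.
- blue1: Blue glazed, slippery ceramic polishing bead: a plain solid puck, 24 mm across and 14 mm high, 15 g, lying flat on the tub's floor, one layer of eight beads in all. Origin: centre of its underside, z up.
- blue2: Blue glazed, slippery ceramic polishing bead: a plain solid puck, 24 mm across and 14 mm high, 15 g, lying flat on the tub's floor, one layer of eight beads in all. Origin: centre of its underside, z up.
- white0: White glazed, slippery ceramic polishing bead: a plain solid puck, 24 mm across and 14 mm high, 15 g, lying flat on the tub's floor, one layer of eight beads in all. Origin: centre of its underside, z up.
- white1: White glazed, slippery ceramic polishing bead: a plain solid puck, 24 mm across and 14 mm high, 15 g, lying flat on the tub's floor, one layer of eight beads in all. Origin: centre of its underside, z up.
- white2: White glazed, slippery ceramic polishing bead: a plain solid puck, 24 mm across and 14 mm high, 15 g, lying flat on the tub's floor, one layer of eight beads in all. Origin: centre of its underside, z up.
- white3: White glazed, slippery ceramic polishing bead: a plain solid puck, 24 mm across and 14 mm high, 15 g, lying flat on the tub's floor, one layer of eight beads in all. Origin: centre of its underside, z up.
- white4: White glazed, slippery ceramic polishing bead: a plain solid puck, 24 mm across and 14 mm high, 15 g, lying flat on the tub's floor, one layer of eight beads in all. Origin: centre of its underside, z up.
Things that resemble listed ones, but are neither listed nor needed, are in the scene too. Of the things shaped like the lid, the wooden one is meant. Of the things like the tub, leave any that is purple; of the rest the smaller one is meant.

How it is judged:
On the way, in this order (a step that is already met when the one before it is completed fails the run):
1. The lid lies on the cork mat, knob up and released (horizontal distance between lid and mat below 0.05 m and z of lid in the frame of mat below 0.009 m and angle between lid's own z axis and vertical below 0.1 rad and contact force between the fingers and lid below 0.1 N), for 0.2 s.
2. The stick, held in the gripper with its foot down among the beads, has stirred them: at this moment each of the eight lies over 6 mm from where it started (horizontal distance between stick and tub below 0.07 m and z of stick in the frame of tub below 0.022 m and contact force between the fingers and stick above 1 N and distance of each of blue0, blue1, blue2, white0, white1, white2, white3, white4 from where it was at the start of the episode above 0.006 m), for 0.05 s.
At the end, for the whole second after the job is handed in: Lid flat on the cork mat (centres within 50 mm, tilt under 0.1 rad), stick standing in the stand's hole (foot below 18 mm, lean under 0.4 rad), both released; all eight beads in the tub at rest, centres of any two blue beads over 32 mm apart (gap over 8 mm) (all of step 1 and horizontal distance between stick and stand below 0.02 m and z of stick in the frame of stand below 0.018 m and angle between stick's own z axis and vertical below 0.4 rad and contact force between the fingers and stick below 0.1 N and horizontal distance between each of blue0, blue1, blue2, white0, white1, white2, white3, white4 and tub below 0.07 m and z of each of blue0, blue1, blue2, white0, white1, white2, white3, white4 in the frame of tub below 0.05 m and linear speed of each of blue0, blue1, blue2, white0, white1, white2, white3, white4 below 0.02 m/s and linear speed of each of lid, stick below 0.03 m/s and distance between blue0 and blue1 above 0.032 m and distance between each of blue0, blue1 and blue2 above 0.032 m); the robot touches nothing.
It fails at once if A bystander is moved by more than 20 mm (distance of any of medal, brush, cup from where it was at the start of the episode above 0.02 m).
It fails at once if The fingers touch a bead (contact force between the fingers and blue0 above 0.3 N or contact force between the fingers and blue1 above 0.3 N or contact force between the fingers and blue2 above 0.3 N or contact force between the fingers and white0 above 0.3 N or contact force between the fingers and white1 above 0.3 N or contact force between the fingers and white2 above 0.3 N or contact force between the fingers and white3 above 0.3 N or contact force between the fingers and white4 above 0.3 N).
It fails at once if The lid is dropped: it moves at over 0.6 m/s (a fall of about 2 cm) while the fingers do not touch it (contact force between the fingers and lid below 0.01 N and linear speed of lid above 0.6 m/s).
It also fails if it takes over 72 s, if anything falls off the work surface, if the arm or the gripper's body presses on something with over 40 N, if the wrist force passes 120 N, or if a joint passes its speed limit or range.

## Robot

A 6-joint arm with a two-finger parallel gripper is mounted at the origin on the work surface. World frame = base frame: x ahead of the robot, y to its left, z up, the work surface at z = 0. Lengths are in m, angles in rad, forces in N, time in s.
With the tool pointing down it reaches from about 0.35 to 0.775 m from the base axis. Payload 7.3 kg.
Tool frame: the origin (TCP) lies at the centre of the arm's flange, where the gripper is bolted on; the fingertips stand 178 mm ahead of it and the grasp point (between the pads) lies 159 mm ahead of it (tip_extent is the distance from the TCP to the fingertips, in m); z points along the fingers, y is the line along which they close (so a half turn about z gives the same grasp; the last joint's range is limited). The gripper opens to 92 mm and grips with 3 to 60 N. Pads are 19 mm wide; open, the fingers measure 130 mm over their backs; the gripper's body (75 mm by 190 mm) begins 47 mm behind the grasp point.
Start: joints at [1.163, 0.342, 1.524, -0, 1.275, -0.146], TCP at [0.136, 0.507, 0.405] pointing down, gripper open.
Joint ranges: [-2.53, 2.53], [-0.77, 2.02], [0.04, 2.7], [-1, 4.14], [0.28, 2.66], [-3.11, 3.11]. Speed limits (rad/s): [2.57, 2.57, 3.14, 3.14, 3.14, 3.14].

## Interface

Orientations are given as [roll, pitch, yaw] about the fixed x, y, z axes, in that order (R = Rz(yaw) Ry(pitch) Rx(roll)).
In Python, from cell import * gives the robot as it stands.
- The arm moves only by the tool arm_command, never from a script. Its arguments are lists of equal length, an entry for each row: "xyz": the shift along the world's x, y, z in mm, a list of three; "spin": the turn about the world's z in degrees. In form: {"xyz": [[tx, ty, tz], ...], "spin": [spin, ...]}. A call has 1 to 20 rows; each row shifts and turns the commanded pose from where the row before left it; what a row does not reach is not made up. A row lasts 1/10 s, in which the tool goes at most 50 mm and 8.59 degrees, less where a joint would pass 70% of its speed; a pose out of reach is approached as far as the arm can. A call with a gripper value outside its range is refused whole. "jaw" is the opening, from -1 (shut) to 1 (fully open), set as the call begins (left out, the last holds). The fingers move at their own pace and stop on an object; "squeeze" is the grip in N (left out, the last holds). Time passes only in rows, so rows that do not move let the fingers close. It gives the time, the measured TCP pose, the force, the opening and the grip force at its end, in the units of the state.
- observe(): the state, without advancing time (a new reading comes with each control period).
- read_camera(name): name is "scene" or "side" or "wrist"; returns a dict with "img" (384x512x3 uint8, red, green, blue), "depth" (384x512 float32, m along the optical axis (not along the pixel's ray), 0 where there is no reading), "fx", "fy", "cx", "cy" (pixels), "world_from_camera" (4x4, takes a point from camera to world coordinates). Camera axes: x right, y up, looking along -z (the intrinsics and any distortion apply to the point x, -y, -z); pixel columns grow to the right and rows downward; lengths in m; the calibration is good to about 2 mm. The wrist camera is an equidistant fisheye: a pixel r from the principal point sees the ray r / f radians off the axis. A picture is of the moment at which its call begins.
- hand_in(): hands the job in; it is judged then, once.
The state is a dict: "time": time; "qpos": joint angles; "qvel": joint speeds; "joint_efforts": joint torques, N m; "tool_pos": TCP position; "tool_rot": TCP orientation; "contact_force": force on the tool from outside, world axes, zero at the start; "torque": the same for the moment, N m; "opening": finger opening in m; "grip_force": force on a finger pad.
Only numpy, scipy, OpenCV 4.12 (cv2) and the standard library are available. Lean on these libraries where they do the work, as an engineer would, in place of code of your own. Each camera call takes 0.05 s, during which the arm holds its last target. There are 200 camera calls.

## Working session

There is one attempt and no reset: what is moved stays moved. The work goes in short steps, Python scripts to look and compute and a tool call to move; the robot and the scene stay as the last step left them, time stands still between calls to the robot, and variables do not carry over. Pictures are saved under pics/ and viewed, at most 10 in all, crops included, and the job is handed in when it is done.

Besides the shell and the picture viewer there is one more tool, called after "Call:" by a JSON object that holds its "api" and its "payload", one argument or row to a line. arm_command: Moves the arm, as the interface text tells. Its arguments: {"type":"object","properties":{"xyz":{"type":"array","items":{"type":"array","items":{"type":"number"}}},"spin":{"type":"array","items":{"type":"number"}},"jaw":{"type":"number"},"squeeze":{"type":"number"}},"required":["xyz","spin"]}

```bash
mkdir -p pics; ls
cat > h.py <<'E'
from cell import *
import numpy as np, cv2
def cap(name,tag):
    c=read_camera(name); np.savez(f'pics/{tag}.npz',**c); cv2.imwrite(f'pics/{tag}.png',c['img'][:,:,::-1]); return c
def pts(c):
    h,w=c['depth'].shape; u,v=np.meshgrid(np.arange(w),np.arange(h)); d=c['depth']
    P=np.stack([(u-c['cx'])/c['fx']*d,-(v-c['cy'])/c['fy']*d,-d],-1)
    M=c['world_from_camera']; return P@M[:3,:3].T+M[:3,3]
def ray(c,u,v,z):
    M=c['world_from_camera']; d=M[:3,:3]@np.array([(u-c['cx'])/c['fx'],-(v-c['cy'])/c['fy'],-1]); o=M[:3,3]
    return o+d*(z-o[2])/d[2]
E
python3 - <<'E'
from h import *
a=cap('scene','s0');b=cap('side','d0');w=cap('wrist','w0')
cv2.imwrite('pics/sd0.png',np.vstack([a['img'],b['img']])[:,:,::-1][:, :])
im=np.hstack([a['img'],b['img']]);cv2.imwrite('pics/both.png',cv2.resize(im,(800,300),interpolation=cv2.INTER_AREA)[:,:,::-1])
for c in(a,b,w):print(c['world_from_camera'].round(3),c['fx'],c['cx'],c['cy'],(c['depth']>0).mean())
print(observe())
E
```

```text
pics
[[ 0.282 -0.545  0.79   1.678]
 [ 0.959  0.174 -0.223 -0.326]
 [-0.016  0.82   0.571  0.898]
 [ 0.     0.     0.     1.   ]] 461.2198424340837 253.5638881492661 194.30502453521578 0.99603271484375
[[ 0.958  0.161 -0.238  0.248]
 [-0.287  0.557 -0.779 -0.87 ]
 [ 0.007  0.815  0.579  0.692]
 [ 0.     0.     0.     1.   ]] 347.8829426699936 257.73971620201013 195.7193114627304 0.9959818522135416
[[ 0.26  -0.918 -0.3    0.054]
 [ 0.966  0.247  0.083  0.529]
 [-0.002 -0.311  0.95   0.383]
 [ 0.     0.     0.     1.   ]] 297.3186396354542 256.4786831844507 187.42156983753082 0.9960123697916666
{'time': 0.15, 'qpos': array([ 1.16302016e+00,  3.42575095e-01,  1.52478233e+00, -2.96694949e-05,
        1.27538045e+00, -1.45973564e-01]), 'qvel': array([-0.00020213, -0.0022226 , -0.00224578,  0.00060163,  0.00028446,
       -0.00066463]), 'joint_efforts': array([ 2.66820507e-04, -4.31480742e+01, -2.44347382e+01,  7.17251538e-02,
        5.40744408e-02, -7.01697149e-05]), 'tool_pos': array([0.13581403, 0.50703426, 0.40420337]), 'tool_rot': array([-3.14045549e+00, -1.38506295e-04,  2.87979862e+00]), 'contact_force': array([-0.35673385,  0.2913661 ,  0.12566296]), 'torque': array([-0.02791509,  0.0308653 , -0.00270936]), 'grip_force': 0.0, 'opening': 0.09182683099623022}
```

View pics/s0.png

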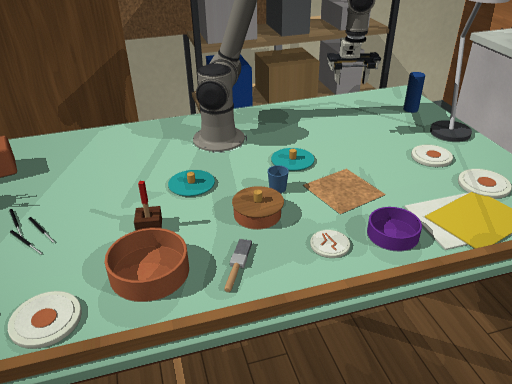

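View pics/d0.png

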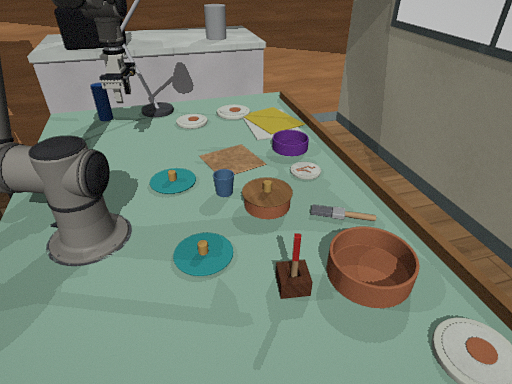

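The scene view shows the lidded tub at about (258,207), the mat at (345,190), the stand and stick at (147,205), the cup at (278,180) and the brush at (238,262). The side view has the tub at (267,197), the mat at (232,158), the stand at (294,279), the stick at (297,247) and the cup at (223,183).

Run:
```python
from h import *
for tag,boxes in (('s0',dict(lid=(225,180,290,232),mat=(300,165,390,215),stand=(128,175,168,235),cup=(262,163,292,195))),('d0',dict(lid=(235,172,300,222),mat=(195,140,270,178),stand=(270,228,318,305),cup=(208,165,240,200)))):
    c=dict(np.load(f'pics/{tag}.npz'));P=pts(c);hsv=cv2.cvtColor(c['img'],cv2.COLOR_RGB2HSV)
    for n,(x0,y0,x1,y1) in boxes.items():
        p=P[y0:y1,x0:x1].reshape(-1,3);h=hsv[y0:y1,x0:x1].reshape(-1,3).astype(int);z=p[:,2]
        warm=((h[:,0]<25)|(h[:,0]>170))&(h[:,1]>60)
        def rect(m,t):
            q=(p[m,:2]*1000).astype(np.float32); 
            if len(q)>4:
                print(tag,n,t,len(q),'circ',[np.round(v,1) for v in cv2.minEnclosingCircle(q)],'rect',[np.round(v,1) for v in cv2.minAreaRect(q)],'z',np.median(z[m]).round(4),z[m].max().round(4))
        if n=='lid': rect(warm&(z>.05)&(z<.068),'disc');rect(warm&(z>.075)&(z<.12),'knob');rect(warm&(z>.086)&(z<.12),'knobtop')
        if n=='mat': rect(warm&(z<.015)&(z>-.005),'mat')
        if n=='stand': rect(warm&(z>.045)&(z<.055),'top');rect(warm&(z>.09)&(z<.2),'handle');rect(warm&(z>.163)&(z<.2),'htop')
        if n=='cup': rect((z>.06)&(z<.09)&(h[:,0]>95),'cup')
```

```text
s0 lid disc 1178 circ [array([546.9,   3.1]), np.float64(85.4)] rect [array([548.3,   4.3]), array([164. , 162.4]), np.float64(7.4)] z 0.0541 0.0675
s0 lid knob 62 circ [array([549.4,   4.5]), np.float64(14.7)] rect [array([549.5,   2.8]), array([25.1, 25.6]), np.float64(74.9)] z 0.0857 0.0928
s0 lid knobtop 29 circ [array([549.5,   4.9]), np.float64(14.5)] rect [array([549.1,   3.2]), array([24.9, 23.5]), np.float64(82.1)] z 0.0886 0.0928
s0 mat mat 1912 circ [array([502., 322.]), np.float64(141.5)] rect [array([502.1, 327.1]), array([206.5, 208. ]), np.float64(14.9)] z 0.0018 0.0089
s0 stand top 335 circ [array([ 542.3, -337.4]), np.float64(84.5)] rect [array([ 542.2, -339.1]), array([ 76.8, 154.9]), np.float64(85.9)] z 0.0483 0.0549
s0 stand handle 160 circ [array([ 506.9, -335.9]), np.float64(12.7)] rect [array([ 507.7, -336.5]), array([18.6, 20.8]), np.float64(84.3)] z 0.1334 0.1689
s0 stand htop 20 circ [array([ 506.7, -336.8]), np.float64(10.7)] rect [array([ 507.7, -336.3]), array([16.9, 16.5]), np.float64(67.2)] z 0.1654 0.1689
s0 cup cup 147 circ [array([429.7, 112.7]), np.
[... 604 characters left out ...]
64(135.9)] rect [array([502.3, 321.3]), array([199.7, 201.6]), np.float64(15.3)] z 0.0057 0.0118
d0 stand top 637 circ [array([ 502.6, -337. ]), np.float64(51.6)] rect [array([ 502.1, -338.1]), array([76.8, 74.5]), np.float64(80.6)] z 0.0512 0.0546
d0 stand handle 192 circ [array([ 503.9, -338.2]), np.float64(10.1)] rect [array([ 503.3, -337.7]), array([18.7, 15.5]), np.float64(75.5)] z 0.1387 0.1714
d0 stand htop 44 circ [array([ 503.8, -337.8]), np.float64(9.8)] rect [array([ 503.5, -337.3]), array([18.5, 13.6]), np.float64(67.8)] z 0.1688 0.1714
d0 cup cup 187 circ [array([425. , 111.4]), np.float64(37.5)] rect [array([425.6, 111.2]), array([72.8, 67.1]), np.float64(81.6)] z 0.0705 0.0784
```

Call:
{"api": "arm_command", "payload": {
  "xyz": [
    [20.5,-25.2,-4],
    [20.5,-25.2,-4],
    [20.5,-25.2,-4],
    [20.5,-25.2,-4],
    [20.5,-25.2,-4],
    [20.5,-25.2,-4],
    [20.5,-25.2,-4],
    [20.5,-25.2,-4],
    [20.5,-25.2,-4],
    [20.5,-25.2,-4],
    [20.5,-25.2,-4],
    [20.5,-25.2,-4],
    [20.5,-25.2,-4],
    [20.5,-25.2,-4],
    [20.5,-25.2,-4],
    [20.5,-25.2,-4],
    [20.5,-25.2,-4],
    [20.5,-25.2,-4],
    [20.5,-25.2,-4],
    [20.5,-25.2,-4]
  ],
  "spin": [0,0,0,0,0,0,0,0,0,0,0,0,0,0,0,0,0,0,0,0],
  "jaw": 1
}}

```text
time: 2.15
tool_pos: [0.5465, 0.0019, 0.3243]
tool_rot: [3.142, -0.001, 2.88]
contact_force: [0.4, 0.8, -0.1]
opening: 0.092
grip_force: 0.0
```

Call:
{"api": "arm_command", "payload": {
  "xyz": [
    [0,1,-15],
    [0,0,-15],
    [0,0,-15],
    [0,0,-15],
    [0,0,-13],
    [0,0,-8],
    [0,0,-4],
    [0,0,0],
    [0,0,0]
  ],
  "spin": [0,0,0,0,0,0,0,0,0]
}}

```text
time: 3.05
tool_pos: [0.5461, 0.0041, 0.2402]
tool_rot: [3.141, 0.001, 2.88]
contact_force: [0.5, -0.8, -0.5]
opening: 0.0921
grip_force: 0.0
```

Call:
{"api": "arm_command", "payload": {
  "xyz": [
    [0,0,0],
    [0,0,0],
    [0,0,0],
    [0,0,0],
    [0,0,0],
    [0,0,0],
    [0,0,0],
    [0,0,0]
  ],
  "spin": [0,0,0,0,0,0,0,0],
  "jaw": -1,
  "squeeze": 35
}}

```text
time: 3.85
tool_pos: [0.5459, 0.0041, 0.2397]
tool_rot: [3.141, -0.0, 2.88]
contact_force: [0.4, 0.3, -0.8]
opening: 0.0325
grip_force: 0.0
```

Call:
{"api": "arm_command", "payload": {
  "xyz": [
    [0,0,0],
    [0,0,0],
    [0,0,0],
    [0,0,0],
    [0,0,2],
    [0,0,4],
    [0,0,6],
    [0,0,8],
    [0,0,10],
    [0,0,10],
    [0,0,10],
    [0,0,10]
  ],
  "spin": [0,0,0,0,0,0,0,0,0,0,0,0]
}}

```text
time: 5.05
tool_pos: [0.5458, 0.0041, 0.3009]
tool_rot: [3.141, 0.001, 2.88]
contact_force: [0.7, 0.2, -1.2]
opening: 0.027
grip_force: 35.0
```

Call:
{"api": "arm_command", "payload": {
  "xyz": [
    [0,5,8],
    [-1,12,4],
    [-3,20,0],
    [-4,28,0],
    [-5,30,0],
    [-5,30,0],
    [-5,30,0],
    [-5,30,0],
    [-5,30,0],
    [-4,30,0],
    [-3,28,0],
    [-2,22,0],
    [-1,14,0],
    [-1,8,0],
    [0,3,0],
    [0,0,0],
    [0,0,0]
  ],
  "spin": [0,0,0,0,0,0,0,0,0,0,0,0,0,0,0,0,0]
}}

```text
time: 6.75
tool_pos: [0.5021, 0.3234, 0.3117]
tool_rot: [-3.141, -0.0, 2.879]
contact_force: [-1.0, -0.6, -1.9]
opening: 0.0273
grip_force: 35.0
```

Run:
```python
from h import *
a=cap('scene','s1');b=cap('side','d1')
im=np.vstack([cv2.resize(a['img'][150:290,180:400],(660,420))]);cv2.imwrite('pics/v1.png',im[:,:,::-1])
# lid disc bottom/top check
for c in(a,b):
    P=pts(c);hsv=cv2.cvtColor(c['img'],cv2.COLOR_RGB2HSV).astype(int)
    m=(np.hypot(P[...,0]-.5,P[...,1]-.32)<.095)&((hsv[...,0]<25)|(hsv[...,0]>170))&(hsv[...,1]>60)&(P[...,2]>.1)&(P[...,2]<.14)
    q=P[m]; A=np.c_[q[:,:2]-[.5,.32],np.ones(len(q))]; k=np.abs(q[:,2]-np.median(q[:,2]))<.01
    print(len(q),np.linalg.lstsq(A[k],q[k,2],rcond=None)[0].round(3),cv2.minEnclosingCircle((q[k,:2]*1000).astype(np.float32)))
```

```text
832 [0.    0.001 0.126] ((502.2181396484375, 321.43206787109375), 84.75109100341797)
597 [0.001 0.008 0.13 ] ((501.3744812011719, 319.89007568359375), 81.4774169921875)
```

View pics/v1.png

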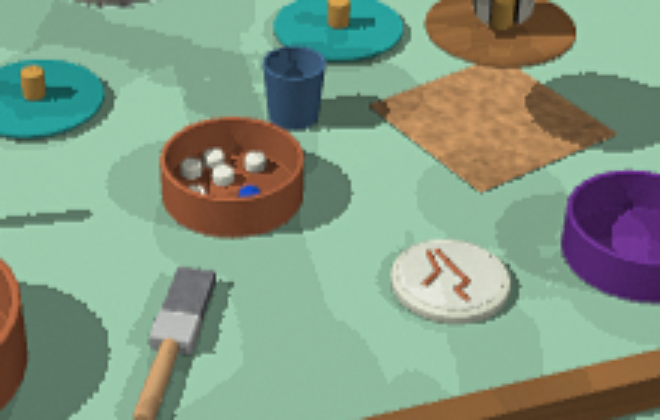

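The lid is held level over the mat (at (500,25) in the crop), and the open tub shows white beads with a blue one at the near side, around (250,190).

Call:
{"api": "arm_command", "payload": {
  "xyz": [
    [0,0,-8],
    [0,0,-15],
    [0,0,-18],
    [0,0,-18],
    [0,0,-18],
    [0,0,-14],
    [0,0,-8],
    [0,0,-5],
    [0,0,-3],
    [0,0,-2],
    [0,0,-1],
    [0,0,-1],
    [0,0,0],
    [0,0,0]
  ],
  "spin": [0,0,0,0,0,0,0,0,0,0,0,0,0,0]
}}

```text
time: 8.25
tool_pos: [0.5019, 0.3242, 0.201]
tool_rot: [3.141, 0.0, 2.88]
contact_force: [-0.4, 0.3, -2.4]
opening: 0.0276
grip_force: 35.0
```

Still hanging; go down slowly until contact.

Call:
{"api": "arm_command", "payload": {
  "xyz": [
    [0,0,-1],
    [0,0,-1],
    [0,0,0],
    [0,0,0]
  ],
  "spin": [0,0,0,0]
}}

```text
time: 8.65
tool_pos: [0.5019, 0.3242, 0.1997]
tool_rot: [3.141, 0.001, 2.88]
contact_force: [-1.9, -1.3, 5.4]
opening: 0.027
grip_force: 35.0
```

Contact. Release and rise.

Call:
{"api": "arm_command", "payload": {
  "xyz": [
    [0,0,0],
    [0,0,0],
    [0,0,0],
    [0,0,0],
    [0,0,0],
    [0,0,0]
  ],
  "spin": [0,0,0,0,0,0],
  "jaw": 0.2
}}

```text
time: 9.25
tool_pos: [0.5019, 0.3241, 0.1987]
tool_rot: [3.142, -0.0, 2.88]
contact_force: [-1.2, 0.7, -0.0]
opening: 0.0551
grip_force: 0.0
```

Call:
{"api": "arm_command", "payload": {
  "xyz": [
    [0,0,5],
    [0,0,15],
    [0,0,25],
    [0,0,30],
    [0,0,35],
    [0,-10,30],
    [0,-20,15],
    [0,-30,5],
    [0,-40,0],
    [0,-40,0],
    [0,-40,0],
    [0,-40,0],
    [0,-40,0],
    [0,-25,0],
    [0,-15,0],
    [0,-5,0],
    [0,0,0],
    [0,0,0]
  ],
  "spin": [0,0,0,0,0,0,0,0,0,0,0,0,0,0,0,0,0,0]
}}

```text
time: 11.05
tool_pos: [0.5018, 0.0198, 0.3589]
tool_rot: [3.141, 0.0, 2.88]
contact_force: [0.3, 0.7, -0.6]
opening: 0.055
grip_force: 0.0
```

Run:
```python
from h import *
a=cap('scene','s2');b=cap('side','d2');w=cap('wrist','w2')
print(observe()['tool_pos'])
for c in(a,b):
    P=pts(c);hsv=cv2.cvtColor(c['img'],cv2.COLOR_RGB2HSV).astype(int)
    m=(np.hypot(P[...,0]-.5,P[...,1]-.32)<.095)&(hsv[...,0]<25)&(P[...,2]>.01)&(P[...,2]<.025)
    print('lid',cv2.minEnclosingCircle((P[m][:,:2]*1000).astype(np.float32)))
o=[a['img'][180:235,225:290],b['img'][165:225,230:305]]
cv2.imwrite('pics/v2.png',np.hstack([cv2.resize(x,(400,400),interpolation=cv2.INTER_CUBIC) for x in o])[:,:,::-1])
```

```text
[0.50182695 0.01998621 0.35875714]
lid ((501.1061096191406, 322.1750183105469), 85.76380157470703)
lid ((500.2325134277344, 322.90728759765625), 83.1804428100586)
```

View pics/w2.png

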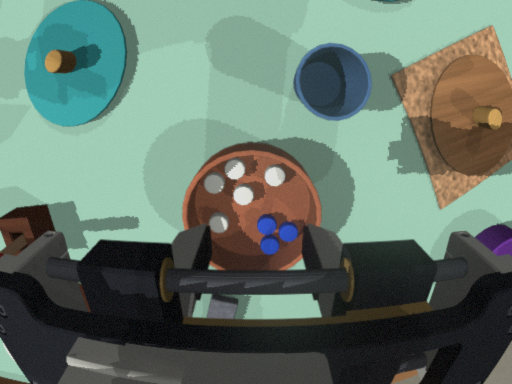

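The wrist view shows all eight beads: white at (214,183), (235,170), (275,176), (243,196), (219,223), and blue bunched at (267,225), (288,232), (270,245). Lid is flat on the mat.

```bash
cat >> h.py <<'E'
def wray(c,u,v,z):
    dx,dy=u-c['cx'],v-c['cy']; r=np.hypot(dx,dy); th=r/c['fx']; s=np.sin(th)/max(r,1e-9)
    M=c['world_from_camera']; d=M[:3,:3]@np.array([dx*s,-dy*s,-np.cos(th)]); o=M[:3,3]; return o+d*(z-o[2])/d[2]
def beads(c,tub=(.547,.003)):
    hsv=cv2.cvtColor(c['img'],cv2.COLOR_RGB2HSV)
    for n,lo,hi in(('white',(0,0,110),(179,70,255)),('blue',(105,150,60),(130,255,255))):
        m=cv2.inRange(hsv,lo,hi); k,l,s,ce=cv2.connectedComponentsWithStats(m)
        for i in range(1,k):
            p=wray(c,*ce[i],.019)*1000
            if s[i][4]>25 and np.hypot(p[0]-tub[0]*1000,p[1]-tub[1]*1000)<72: print(n,ce[i].round(),s[i],p[:2].round(1), 'rel',(p[:2]-np.array(tub)*1000).round(1))
E
python3 - <<'E'
from h import *
w=dict(np.load('pics/w2.npz')); beads(w)
hsv=cv2.cvtColor(w['img'],cv2.COLOR_RGB2HSV)
# tub rim: outer ellipse points by hand-picked hue mask
m=cv2.inRange(hsv,(3,110,90),(14,255,255)); k,l,s,ce=cv2.connectedComponentsWithStats(m)
i=max(range(1,k),key=lambda i:s[i][4]*(abs(ce[i][0]-250)<40)); ys,xs=np.where(l==i)
q=np.array([wray(w,x,y,.050)[:2]*1000 for x,y in zip(xs,ys)],np.float32);q=q[q[:,0]<560]
h=cv2.convexHull(q)[:,0]; h=h[h[:,0]<545]
A=np.c_[2*h,np.ones(len(h))];r=np.linalg.lstsq(A,(h**2).sum(1),rcond=None)[0];print('rim',r[:2],np.sqrt(r[2]+r[0]**2+r[1]**2))
# knob on mat
print('knob',wray(w,488,118,.05)[:2])
E
```

```text
white [235. 170.] [225 160  21  20 323] [493.7  -3.2] rel [-53.3  -6.2]
white [274. 176.] [264 166  21  21 338] [512.   37.3] rel [-35.   34.3]
white [214. 184.] [205 175  19  19 294] [503.6 -30.7] rel [-43.4 -33.7]
white [243. 195.] [233 185  21  20 325] [524.7  -2.4] rel [-22.3  -5.4]
white [219. 224.] [209 216  20  17 260] [552.6 -40.5] rel [  5.6 -43.5]
blue [268. 235.] [258 217  21  38 517] [581.7  12.4] rel [34.7  9.4]
blue [288. 232.] [279 223  19  18 263] [583.9  36.5] rel [36.9 33.5]
rim [541.80464527   2.94991243] 73.7193282949622
knob [0.49764269 0.30878952]
```

Call:
{"api": "arm_command", "payload": {
  "xyz": [
    [2,-10,5],
    [4,-20,5],
    [6,-30,5],
    [6,-40,5],
    [6,-40,5],
    [6,-40,5],
    [6,-40,5],
    [6,-40,5],
    [6,-30,0],
    [5,-20,0],
    [5,-10,0],
    [0,0,0],
    [0,0,0]
  ],
  "spin": [0,0,0,0,0,0,0,0,0,0,0,0,0]
}}

```text
time: 12.5
tool_pos: [0.5597, -0.3009, 0.3986]
tool_rot: [3.141, -0.001, 2.88]
contact_force: [-0.2, 0.8, -0.3]
opening: 0.055
grip_force: 0.0
```

Run:
```python
from h import *
w=cap('wrist','w3'); o=observe(); print(o['tool_pos'],o['tool_rot'])
```

```text
[ 0.55973723 -0.30041577  0.39876648] [ 3.14123981e+00 -4.23357527e-04  2.88031825e+00]
```

View pics/w3.png

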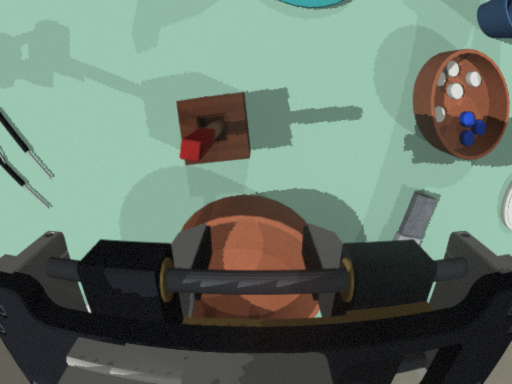

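The wrist view shows the stand's top with corners near (178,101), (245,93), (250,158), (186,164), and the handle's top face at about (190,149).

Run:
```python
from h import *
w=dict(np.load('pics/w3.npz')); hsv=cv2.cvtColor(w['img'],cv2.COLOR_RGB2HSV).astype(int)
C=[wray(w,*p,.05)[:2]*1000 for p in((178,101),(245,93),(250,158),(186,164))]
print(np.round(C,1),np.mean(C,0)); 
for i in range(4): e=C[(i+1)%4]-C[i]; print(np.linalg.norm(e).round(1),np.degrees(np.arctan2(e[1],e[0])).round(1))
m=((hsv[...,0]<6)|(hsv[...,0]>174))&(hsv[...,1]>190)&(hsv[...,2]>60); m[:,260:]=0;m[180:]=0
v=hsv[...,2]*m; print(v[128:164:2,178:222:2])
top=(v>0.85*v.max()).astype(np.uint8); ys,xs=np.where(top); print(len(ys))
q=np.array([wray(w,x,y,.168)[:2]*1000 for x,y in zip(xs,ys)],np.float32); print(cv2.minAreaRect(q))
d=w['depth']; print(d[140:160:4,180:204:4].round(3))
```

```text
[[ 460.6 -364.5]
 [ 473.7 -290.7]
 [ 545.2 -304.7]
 [ 532.2 -377.7]] [ 502.91034552 -334.39726127]
75.0 80.0
72.9 -11.1
74.2 -100.1
72.8 169.6
[[  0   0   0   0   0   0   0   0   0   0   0   0   0   0   0   0   0   0
    0   0   0   0]
 [  0   0   0   0   0   0   0   0   0   0  68  65   0   0   0   0   0  66
    0   0   0   0]
 [  0   0   0   0   0   0   0   0   0  65  64   0  62   0  65   0   0   0
    0   0   0   0]
 [  0   0   0   0   0   0   0   0  65   0   0  66  62   0   0   0   0   0
    0   0   0   0]
 [  0   0   0   0   0  65   0   0  64   0   0   0   0   0  65  65   0   0
    0   0   0   0]
 [  0   0   0  82  71   0   0  65   0   0   0   0  66   0   0  61   0   0
    0   0   0   0]
 [  0   0   0   0   0   0   0   0   0  79   0   0  65   0   0   0  64   0
    0   0   0   0]
 [  0   0   0 152   0   0   0   0   0   0 128   0   0   0   0   0   0   0
    0   0   0   0]
 [  0   0   0   0   0 150   0 151 147 145 145  95   0   0   0   0   0   0
    0   0   0   0]
 [  0   0   0   0   0 151   0   0   0   0   0  84   0   0   0  62   0   0
    0   0   0   0]
 [  0   0 152   0 150 153 1
[... 318 characters left out ...]
  0   0
    0   0   0   0]
 [  0   0   0   0 149 149   0   0   0   0   0   0   0   0   0   0   0   0
    0   0   0   0]
 [  0   0   0   0   0   0   0 146   0   0 104   0   0   0   0   0   0   0
    0   0   0   0]
 [  0   0   0   0   0   0   0   0   0   0   0   0   0   0   0   0   0   0
    0   0   0   0]
 [  0   0   0   0   0   0   0   0   0   0   0   0   0   0   0   0   0   0
    0   0   0   0]]
97
((503.2056884765625, -336.1866455078125), (12.17147445678711, 12.642966270446777), 67.95065307617188)
[[0.378 0.21  0.211 0.211 0.213 0.215]
 [0.38  0.212 0.21  0.212 0.213 0.211]
 [0.214 0.212 0.212 0.213 0.212 0.212]
 [0.213 0.213 0.213 0.214 0.213 0.214]
 [0.214 0.213 0.214 0.214 0.214 0.216]]
```

Run:
```python
from h import *
w=dict(np.load('pics/w3.npz')); im=w['img'].astype(int)
m=(im[...,0]>118)&(im[...,0]>2.5*im[...,1]); m[:,230:]=0;m[:120]=0;m[170:]=0
ys,xs=np.where(m);print(len(ys))
c=cv2.findContours(m.astype(np.uint8),cv2.RETR_EXTERNAL,cv2.CHAIN_APPROX_NONE)[0];c=max(c,key=len)
q=np.array([wray(w,x,y,.168)[:2]*1000 for (x,y) in c[:,0]],np.float32);print(cv2.minAreaRect(q)); 
print(cv2.approxPolyDP(c,3,True)[:,0].tolist())
```

```text
340
((503.037109375, -336.00384521484375), (13.235464096069336, 14.348621368408203), 65.19342803955078)
[[183, 139], [181, 157], [197, 160], [199, 142]]
```

Call:
{"api": "arm_command", "payload": {
  "xyz": [
    [-7,-5,0],
    [-15,-9,0],
    [-15,-9,0],
    [-12,-8,0],
    [-8,-5,0],
    [0,0,0],
    [0,0,-10],
    [0,0,-20],
    [0,0,-25],
    [0,0,-25],
    [0,0,-16],
    [0,0,-8],
    [0,0,0],
    [0,0,0]
  ],
  "spin": [-2,-3,-3,-1,0,0,0,0,0,0,0,0,0,0]
}}

```text
time: 13.95
tool_pos: [0.5032, -0.3368, 0.2952]
tool_rot: [-3.141, 0.001, 2.723]
contact_force: [-0.4, 0.1, 0.3]
opening: 0.0548
grip_force: 0.0
```

Call:
{"api": "arm_command", "payload": {
  "xyz": [
    [0,0,0],
    [0,0,0],
    [0,0,0],
    [0,0,0],
    [0,0,0],
    [0,0,0],
    [0,0,0],
    [0,0,0],
    [0,0,0],
    [0,0,0]
  ],
  "spin": [0,0,0,0,0,0,0,0,0,0],
  "jaw": -1,
  "squeeze": 40
}}

```text
time: 14.95
tool_pos: [0.5029, -0.3369, 0.2948]
tool_rot: [3.142, 0.0, 2.723]
contact_force: [0.5, -0.3, 2.1]
opening: 0.0159
grip_force: 40.0
```

Call:
{"api": "arm_command", "payload": {
  "xyz": [
    [0,0,5],
    [0,0,12],
    [0,0,20],
    [0,0,25],
    [0,0,15],
    [0,0,5],
    [0,0,0],
    [0,0,0]
  ],
  "spin": [0,0,0,0,0,0,0,0]
}}

```text
time: 15.75
tool_pos: [0.5027, -0.3367, 0.3761]
tool_rot: [3.141, -0.001, 2.723]
contact_force: [0.7, 0.0, -1.0]
opening: 0.0161
grip_force: 40.0
```

Call:
{"api": "arm_command", "payload": {
  "xyz": [
    [1,8,0],
    [2,16,0],
    [3,26,0],
    [4,34,0],
    [5,38,0],
    [5,38,0],
    [5,38,0],
    [5,38,0],
    [4,38,0],
    [4,38,0],
    [3,30,0],
    [2,20,0],
    [1,10,0],
    [0,6,0],
    [0,0,0],
    [0,0,0],
    [0,0,0]
  ],
  "spin": [0,0,0,0,0,0,0,0,0,0,0,0,0,0,0,0,0]
}}

```text
time: 17.45
tool_pos: [0.5468, 0.0402, 0.3767]
tool_rot: [-3.141, 0.0, 2.721]
contact_force: [0.2, 0.3, -0.1]
opening: 0.0158
grip_force: 40.0
```

Run:
```python
from h import *
w=cap('wrist','w4'); o=observe(); print(o['tool_pos'],o['grip_force']); beads(w,(.5455,.003))
a=cap('scene','s4');b=cap('side','d4')
for c in(a,b):
    P=pts(c);q=P[(np.abs(P[...,0]-.547)<.02)&(np.abs(P[...,1]-.041)<.02)&(P[...,2]>.058)&(P[...,2]<.17)]
    for z in(.075,.1,.12,.14,.155): k=q[np.abs(q[:,2]-z)<.01]; print(z,len(k),k.mean(0).round(4) if len(k) else '')
    print('minz',np.sort(q[:,2])[:6].round(3))
```

```text
[0.54687447 0.0402693  0.37670327] 39.99860465526581
white [240. 129.] [    0     0   512   266 79467] [498.8  41.1] rel [-46.7  38.1]
white [204. 142.] [195 132  19  20 299] [494.3  -2.8] rel [-51.2  -5.8]
white [243. 141.] [233 132  20  20 322] [512.6  37.8] rel [-32.9  34.8]
white [187. 159.] [178 150  19  18 265] [503.8 -30.3] rel [-41.7 -33.3]
white [216. 165.] [207 156  20  20 308] [525.3  -2.1] rel [-20.2  -5.1]
white [199. 198.] [190 190  18  17 252] [552.9 -40.3] rel [  7.4 -43.3]
blue [242. 192.] [236 183  12  18 169] [567.2  11.7] rel [21.7  8.7]
blue [271. 196.] [266 187  11  19 157] [586.3  40.6] rel [40.8 37.6]
0.075 0 
0.1 26 [0.5537 0.0369 0.0988]
0.12 29 [0.5543 0.037  0.1195]
0.14 29 [0.5536 0.0376 0.14  ]
0.155 34 [0.5543 0.0385 0.1555]
minz [0.089 0.09  0.091 0.093 0.093 0.093]
0.075 0 
0.1 25 [0.5449 0.0348 0.1017]
0.12 24 [0.5462 0.0348 0.1201]
0.14 28 [0.5468 0.0337 0.1402]
0.155 28 [0.5467 0.0341 0.155 ]
minz [0.091 0.092 0.094 0.095 0.095 0.096]
```

View pics/w4.png

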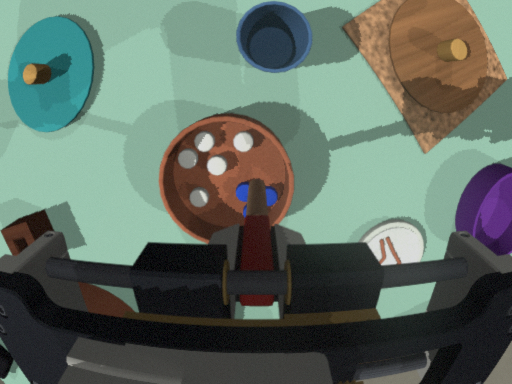

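The stick hangs straight (shaft end near (257,185)) above free floor between the blues and the near whites at (243,141). Lower it.

Call:
{"api": "arm_command", "payload": {
  "xyz": [
    [0,0,-8],
    [0,0,-16],
    [0,0,-18],
    [0,0,-16],
    [0,0,-10],
    [0,0,-6],
    [0,0,-3],
    [0,0,-2],
    [0,0,0],
    [0,0,0]
  ],
  "spin": [0,0,0,0,0,0,0,0,0,0]
}}

```text
time: 18.6
tool_pos: [0.547, 0.0411, 0.2982]
tool_rot: [3.141, 0.001, 2.723]
contact_force: [-0.2, -0.0, -0.7]
opening: 0.0158
grip_force: 40.0
```

Call:
{"api": "arm_command", "payload": {
  "xyz": [
    [6,0,0],
    [8,0,0],
    [7,0,0],
    [0,-4,0],
    [0,-6,0],
    [0,-7,0],
    [0,-7,0],
    [0,-7,0],
    [0,-7,0],
    [0,-7,0],
    [0,-5,0],
    [0,-2,0],
    [0,0,0],
    [0,0,0]
  ],
  "spin": [0,0,0,0,0,0,0,0,0,0,0,0,0,0]
}}

```text
time: 20.0
tool_pos: [0.5678, -0.0107, 0.2977]
tool_rot: [3.141, -0.0, 2.723]
contact_force: [0.1, -0.5, -0.9]
opening: 0.0153
grip_force: 40.0
```

Run:
```python
from h import *
w=cap('wrist','w5'); o=observe(); print(o['tool_pos'],o['grip_force'],o['contact_force']); beads(w,(.5455,.003))
cv2.imwrite('pics/v5.png',cv2.resize(w['img'][100:260,140:320],(720,600))[:,:,::-1])
```

```text
[ 0.56785377 -0.01066458  0.29772035] 39.99871373176575 [-0.10635805  0.42300801 -0.11867529]
white [256. 128.] [    0     0   512   266 82754] [517.1  11.4] rel [-28.4   8.4]
white [230. 110.] [217  98  27  27 562] [494.1  -2.9] rel [-51.4  -5.9]
white [282. 111.] [269  98  27  27 579] [512.9  37.6] rel [-32.6  34.6]
white [207. 134.] [194 122  26  25 524] [504.  -30.4] rel [-41.5 -33.4]
white [246. 142.] [232 129  28  27 569] [525.4  -2.2] rel [-20.1  -5.2]
white [220. 187.] [208 176  24  23 440] [552.8 -41. ] rel [  7.3 -44. ]
blue [313. 189.] [301 178  24  23 430] [589.6  36.1] rel [44.1 33.1]
blue [238. 201.] [229 189  18  24 360] [572.  -31.5] rel [ 26.5 -34.5]
blue [290. 206.] [279 195  24  23 437] [596.3  10.7] rel [50.8  7.7]
```

View pics/v5.png

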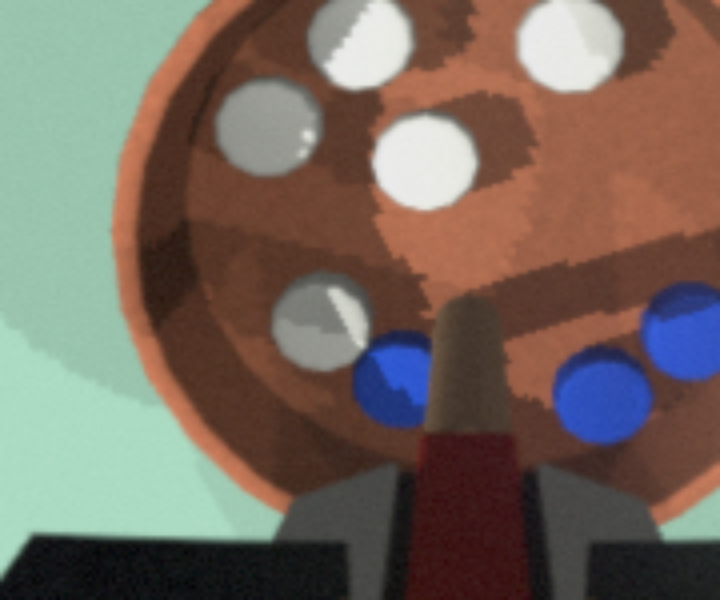

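Call:
{"api": "arm_command", "payload": {
  "xyz": [
    [-1.5,6,0],
    [-1.5,6,0],
    [-1.5,6,0],
    [-1.5,6,0],
    [5.7,2,0],
    [5.7,2,0],
    [5.7,2,0],
    [5.7,2,0],
    [5.7,2,0],
    [0,0,0],
    [-7.2,-2.6,0],
    [-7.2,-2.6,0],
    [-7.2,-2.6,0],
    [-7.2,-2.6,0],
    [-1,-6.6,0],
    [-1,-6.6,0],
    [-1,-6.6,0],
    [0,0,0]
  ],
  "spin": [0,0,0,0,0,0,0,0,0,0,0,0,0,0,0,0,0,0]
}}

```text
time: 21.85
tool_pos: [0.5587, -0.0081, 0.2978]
tool_rot: [3.142, 0.0, 2.722]
contact_force: [-0.6, 0.5, -0.6]
opening: 0.0158
grip_force: 40.0
```

Run:
```python
from h import *
w=cap('wrist','w6'); o=observe(); print(o['tool_pos'],o['grip_force'],o['contact_force']); beads(w,(.5455,.003))
```

```text
[ 0.55868724 -0.00770875  0.2977299 ] 39.98051583766937 [ 0.55765687  0.24056229 -0.7085126 ]
white [254. 128.] [    0     0   512   266 81842] [507.9  12.3] rel [-37.6   9.3]
white [232. 121.] [219 109  27  26 548] [494.1  -2.9] rel [-51.4  -5.9]
white [283. 122.] [270 109  27  27 571] [512.6  37.5] rel [-32.9  34.5]
white [208. 144.] [196 132  26  25 512] [503.8 -30.4] rel [-41.7 -33.4]
white [247. 153.] [234 140  28  27 546] [525.3  -2.2] rel [-20.2  -5.2]
white [222. 196.] [210 186  25  22 437] [552.7 -40.8] rel [  7.2 -43.8]
blue [315. 196.] [304 185  24  23 437] [588.1  38.6] rel [42.6 35.6]
blue [238. 210.] [230 199  17  23 284] [571.3 -32.7] rel [ 25.8 -35.7]
blue [292. 219.] [280 208  24  22 403] [600.    9.8] rel [54.5  6.8]
```

Call:
{"api": "arm_command", "payload": {
  "xyz": [
    [1,6.6,0],
    [1,6.6,0],
    [1,6.6,0],
    [6,2.3,0],
    [6,2.3,0],
    [6,2.3,0],
    [6,2.3,0],
    [5,2,0],
    [4,1.6,0],
    [2,0.8,0],
    [0,0,0],
    [0,0,0]
  ],
  "spin": [0,0,0,0,0,0,0,0,0,0,0,0]
}}

```text
time: 23.1
tool_pos: [0.5946, 0.0241, 0.2962]
tool_rot: [-3.132, -0.008, 2.723]
contact_force: [-11.4, -10.5, 2.1]
opening: 0.0166
grip_force: 40.4
```

Run:
```python
from h import *
w=cap('wrist','w7'); o=observe(); print(o['tool_pos'],o['grip_force'],o['contact_force'],o['torque']); beads(w,(.5455,.003))
a=cap('scene','s7');b=cap('side','d7');x,y=o['tool_pos'][:2]
for c in(a,b):
    P=pts(c);q=P[(np.abs(P[...,0]-x)<.025)&(np.abs(P[...,1]-y)<.025)&(P[...,2]>.02)&(P[...,2]<.12)]
    for z in(.03,.05,.07,.09,.11): k=q[np.abs(q[:,2]-z)<.01]; print(z,len(k),np.median(k,0).round(4) if len(k) else '')
cv2.imwrite('pics/v7.png',np.hstack([cv2.resize(z,(400,400)) for z in (a['img'][150:240,210:300],w['img'][100:260,180:340])])[:,:,::-1])
```

```text
[0.59458944 0.0240942  0.29617249] 40.435951352119446 [-10.03415989 -10.87298485   2.22982762] [-3.04035724  2.90324253  0.03382157]
white [257. 126.] [    0     0   512   266 83399] [539.9  45.9] rel [-5.6 42.9]
white [236. 102.] [223  89  27  27 577] [513.2  38.1] rel [-32.3  35.1]
white [185. 103.] [172  90  28  27 550] [494.5  -2.4] rel [-51.   -5.4]
white [163. 126.] [151 114  26  25 494] [504.1 -29.8] rel [-41.4 -32.8]
white [201. 134.] [188 121  28  27 555] [525.9  -1.5] rel [-19.6  -4.5]
white [177. 179.] [166 168  24  23 437] [552.9 -40.5] rel [  7.4 -43.5]
blue [273. 179.] [262 167  23  25 449] [589.1  39.6] rel [43.6 36.6]
blue [198. 193.] [186 181  25  25 471] [573.2 -28.9] rel [ 27.7 -31.9]
blue [240. 203.] [237 193   6  21  89] [597.8   2.9] rel [52.3 -0.1]
0.03 52 [0.6144 0.0264 0.0313]
0.05 62 [0.6062 0.0232 0.0465]
0.07 27 [0.5969 0.0195 0.0717]
0.09 23 [0.5995 0.0191 0.0912]
0.11 31 [0.601  0.0194 0.1108]
0.03 88 [0.605  0.0152 0.0257]
0.05 58 [0.6068 0.0155 0.0496]
0.07 26 [0.586  0.0157 0.0715]
0.09 24 [0.587  0.0173 0.089 ]
0.11 25 [0.5902 0.0151 0.1089]
```

View pics/v7.png

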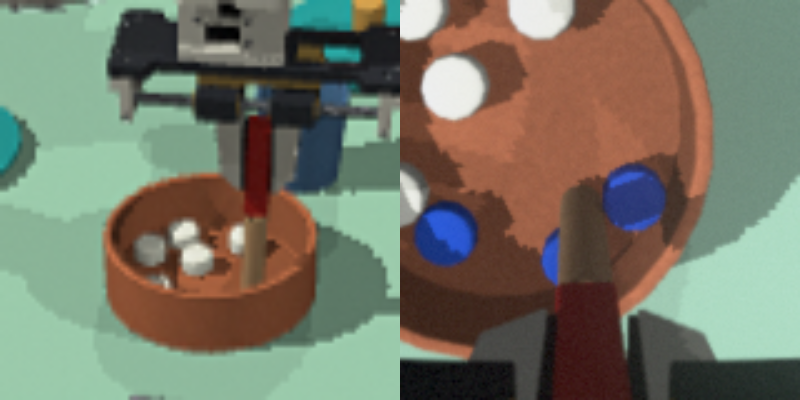

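The wrist crop shows stick between two blues (640,195 and the partly hidden 560,255), and C is jammed against the wall. I'll back off and push it along the wall instead.

Call:
{"api": "arm_command", "payload": {
  "xyz": [
    [-4,-3,0],
    [-3,-3,0],
    [0,0,0],
    [-1,4,0],
    [-1,4,0],
    [-1,4,0],
    [0,0,0],
    [-5,-4,0],
    [-7,-5,0],
    [-7,-5,0],
    [-6,-5,0],
    [-1,-6.5,0],
    [-1,-6.5,0],
    [-1,-6.5,0],
    [0,0,0]
  ],
  "spin": [0,0,0,0,0,0,0,0,0,0,0,0,0,0,0],
  "jaw": -1,
  "squeeze": 55
}}

```text
time: 24.75
tool_pos: [0.5587, -0.0071, 0.2978]
tool_rot: [3.142, 0.0, 2.722]
contact_force: [-0.5, 0.3, 0.6]
opening: 0.0157
grip_force: 54.9
```

```bash
cat > look.py <<'E'
from h import *
import sys
t=sys.argv[1]
w=cap('wrist','w'+t); o=observe(); print(o['time'],(o['tool_pos']*1000-[545.5,3,0]).round(1),o['grip_force'].round(1),o['contact_force'].round(1)); beads(w,(.5455,.003))
a=cap('scene','s'+t);b=cap('side','d'+t);x,y=o['tool_pos'][:2]
for c in(a,b):
    P=pts(c);q=P[(np.abs(P[...,0]-x)<.025)&(np.abs(P[...,1]-y)<.025)&(P[...,2]>.02)&(P[...,2]<.12)]
    print([ (z,np.median(q[np.abs(q[:,2]-z)<.01],0)[:2].round(4).tolist()) for z in(.055,.07,.09,.11)])
E
python3 look.py 8
```

```text
Traceback (most recent call last):
  File "look.py", line 4, in <module>
    w=cap('wrist','w'+t); o=observe(); print(o['time'],(o['tool_pos']*1000-[545.5,3,0]).round(1),o['grip_force'].round(1),o['contact_force'].round(1)); beads(w,(.5455,.003))
                                                                                                 ^^^^^^^^^^^^^^^^^^^^^
AttributeError: 'float' object has no attribute 'round'
```

```bash
sed -i "s/o\['grip_force'\].round(1)/o['grip_force']/" look.py; python3 look.py 8
```

```text
24.85 [ 13.2  -9.4 297.7] 54.941900968551636 [ 0.4  0.5 -0.6]
white [254. 128.] [    0     0   512   266 81758] [507.8  13.7] rel [-37.7  10.7]
white [230. 122.] [217 109  27  27 552] [494.1  -2.9] rel [-51.4  -5.9]
white [282. 122.] [269 110  27  26 569] [512.8  37.6] rel [-32.7  34.6]
white [207. 145.] [194 133  26  25 509] [503.8 -30.5] rel [-41.7 -33.5]
white [246. 153.] [233 141  27  26 547] [525.3  -2.1] rel [-20.2  -5.1]
white [220. 197.] [209 186  24  23 441] [552.6 -40.7] rel [  7.1 -43.7]
blue [316. 192.] [304 181  24  23 442] [584.   41.7] rel [38.5 38.7]
blue [238. 211.] [229 199  17  24 324] [571.4 -31.9] rel [ 25.9 -34.9]
blue [289. 219.] [277 208  24  23 374] [599.1   8.5] rel [53.6  5.5]
[(0.055, [0.5651, -0.0093]), (0.07, [0.5658, -0.0094]), (0.09, [0.5655, -0.0089]), (0.11, [0.5675, -0.0084])]
[(0.055, [0.5572, -0.0126]), (0.07, [0.5563, -0.0123]), (0.09, [0.5561, -0.0132]), (0.11, [0.5557, -0.0132])]
```

Call:
{"api": "arm_command", "payload": {
  "xyz": [
    [1,6.5,0],
    [1,6.5,0],
    [1,6.5,0],
    [6,2,0],
    [7,2.5,0],
    [7,2.5,0],
    [0,5,0],
    [0,5,0],
    [0,5,0],
    [0,0,0],
    [-5,-6,0],
    [-5,-6,0],
    [-5,-6,0],
    [-5,-6,0],
    [-1,-6.5,0],
    [-1,-6.5,0],
    [-1,-6.5,0]
  ],
  "spin": [0,0,0,0,0,0,0,0,0,0,0,0,0,0,0,0,0]
}}

```text
time: 26.65
tool_pos: [0.5586, -0.0087, 0.2978]
tool_rot: [3.141, 0.0, 2.723]
contact_force: [-1.0, -0.0, -0.3]
opening: 0.0155
grip_force: 54.9
```

Call:
{"api": "arm_command", "payload": {
  "xyz": [
    [0,-6,0],
    [0,-6,0],
    [0,-6,0],
    [0,-5,0],
    [0,0,0],
    [0,6,0],
    [0,6,0],
    [0,6,0],
    [0,6,0],
    [0,0,0]
  ],
  "spin": [0,0,0,0,0,0,0,0,0,0]
}}

```text
time: 27.65
tool_pos: [0.5585, -0.006, 0.2977]
tool_rot: [3.141, -0.0, 2.724]
contact_force: [-1.5, -0.0, -0.8]
opening: 0.0159
grip_force: 54.9
```

```bash
python3 look.py 9
python3 - <<'E'
from h import *
w=dict(np.load('pics/w3.npz')); beads(w,(.5455,.003))
w=dict(np.load('pics/w2.npz'));print([wray(w,*p,.019)[:2]*1000-[545.5,3] for p in((267,225),(270,245))])
E
```

```text
27.7 [ 13.   -9.5 297.8] 54.94195282459259 [ 0.7  0.2 -0.2]
white [254. 128.] [    0     0   512   266 81636] [507.5  14.1] rel [-38.   11.1]
white [230. 122.] [217 110  27  26 551] [494.1  -2.9] rel [-51.4  -5.9]
white [281. 123.] [268 110  27  27 574] [512.7  37.5] rel [-32.8  34.5]
white [206. 145.] [194 133  26  26 509] [503.9 -30.5] rel [-41.6 -33.5]
white [245. 154.] [232 142  28  26 550] [525.3  -2.2] rel [-20.2  -5.2]
white [210. 200.] [198 190  24  22 437] [551.2 -50.9] rel [  5.7 -53.9]
blue [317. 188.] [305 177  24  23 421] [580.8  44.6] rel [35.3 41.6]
blue [237. 214.] [228 202  18  24 329] [573.7 -33.3] rel [ 28.2 -36.3]
blue [288. 219.] [276 210  24  20 351] [599.    8.7] rel [53.5  5.7]
[(0.055, [0.5643, -0.0092]), (0.07, [0.5654, -0.0092]), (0.09, [0.5671, -0.0091]), (0.11, [0.5669, -0.0085])]
[(0.055, [0.5568, -0.0132]), (0.07, [0.5561, -0.0136]), (0.09, [0.5558, -0.0134]), (0.11, [0.5564, -0.0134])]
white [453.  69.] [447  60  13  17 164] [495.   -5.4] rel [-50.5  -8.4]
white [473.  78.] [465  71  16  16 204] [513.   31.4] rel [-32.5  28.4]
white [441.  79.] [437  72   9  14  85] [507.3 -29. ] rel [-38.2 -32. ]
white [455.  90.] [447  83  17  16 225] [525.6  -8. ] rel [-19.9 -11. ]
white [440. 114.] [435 106  11  16 136] [553.3 -41. ] rel [  7.8 -44. ]
blue [472. 122.] [459 112  27  23 315] [575.9  19.1] rel [30.4 16.1]
blue [468. 137.] [461 131  13  15 142] [596.6   7.2] rel [51.1  4.2]
[array([23.01946942, 11.75815392]), array([50.29939799,  8.63631641])]
```

Call:
{"api": "arm_command", "payload": {
  "xyz": [
    [1,6.5,0],
    [1,6.5,0],
    [1,6.5,0],
    [6.7,3.3,0],
    [6.7,3.3,0],
    [6.7,3.3,0],
    [3.6,1.4,0],
    [3.6,1.4,0],
    [3.6,1.4,0],
    [0.3,-3.5,0],
    [0.3,-3.5,0],
    [0.3,-3.5,0],
    [0,0,0],
    [-6.4,0,0],
    [-6.4,0,0],
    [-6.4,0,0],
    [-6.4,0,0],
    [-6.4,0,0],
    [0,0,0]
  ],
  "spin": [0,0,0,0,0,0,0,0,0,0,0,0,0,0,0,0,0,0,0]
}}

```text
time: 29.7
tool_pos: [0.5605, 0.016, 0.2979]
tool_rot: [-3.141, -0.001, 2.723]
contact_force: [0.2, -0.4, -0.3]
opening: 0.0159
grip_force: 54.9
```

```bash
python3 look.py 10
```

```text
29.75 [ 15.5  13.  297.9] 54.94177043437958 [-0.3  0.2 -0.5]
white [251. 128.] [    0     0   512   266 80901] [508.2  33.7] rel [-37.3  30.7]
white [206. 131.] [194 119  26  26 525] [494.2  -2.7] rel [-51.3  -5.7]
white [257. 131.] [245 118  26  27 556] [512.8  37.9] rel [-32.7  34.9]
white [184. 153.] [172 142  25  24 449] [503.4 -29.8] rel [-42.1 -32.8]
white [222. 162.] [209 149  28  26 528] [525.2  -1.9] rel [-20.3  -4.9]
white [189. 207.] [178 197  23  22 409] [551.2 -50.6] rel [  5.7 -53.6]
blue [294. 195.] [283 184  24  23 431] [580.5  44.9] rel [35.  41.9]
blue [218. 220.] [207 209  23  23 409] [574.3 -30.9] rel [ 28.8 -33.9]
[(0.055, [0.5686, 0.0137]), (0.07, [0.5688, 0.0129]), (0.09, [0.5691, 0.0129]), (0.11, [0.5698, 0.0135])]
[(0.055, [0.5579, 0.0094]), (0.07, [0.5585, 0.0103]), (0.09, [0.5602, 0.0096]), (0.11, [0.5591, 0.0084])]
```

Call:
{"api": "arm_command", "payload": {
  "xyz": [
    [-6.1,1.8,0],
    [-6.1,1.8,0],
    [-6.1,1.8,0],
    [-6.1,1.8,0],
    [-6.1,1.8,0],
    [-6.3,-2.2,0],
    [-6.3,-2.2,0],
    [-6.3,-2.2,0],
    [-6.3,-2.2,0],
    [-0.5,-5,0],
    [-0.5,-5,0],
    [-0.5,-5,0],
    [-0.5,-5,0],
    [0,0,0],
    [6,0.3,0],
    [6,0.3,0],
    [6,0.3,0],
    [6,0.3,0],
    [-6,0,0],
    [0,0,0]
  ],
  "spin": [0,0,0,0,0,0,0,0,0,0,0,0,0,0,0,0,0,0,0,0]
}}

```text
time: 31.85
tool_pos: [0.5209, -0.0026, 0.2974]
tool_rot: [-3.141, -0.002, 2.723]
contact_force: [-0.7, 0.5, 0.3]
opening: 0.0155
grip_force: 55.0
```

```bash
python3 look.py 11
```

```text
31.9 [-24.4  -5.6 297.6] 54.985177516937256 [ 0.1  0.6 -0.7]
white [294. 159.] [282 148  26  25 526] [509.2  39.1] rel [-36.3  36.1]
white [231. 165.] [218 153  26  24 459] [490.5 -14.6] rel [-55.  -17.6]
white [218. 188.] [207 177  24  22 415] [505.4 -34.4] rel [-40.1 -37.4]
white [274. 212.] [267 202  16  23 285] [548.6   2.4] rel [ 3.1 -0.6]
white [220. 228.] [214 225  14   7  48] [542.6 -51.1] rel [ -2.9 -54.1]
blue [326. 223.] [315 212  23  22 395] [579.6  44.4] rel [34.1 41.4]
[(0.055, [0.5284, -0.0039]), (0.07, [0.5276, -0.0044]), (0.09, [0.5278, -0.0047]), (0.11, [0.5308, -0.0063])]
[(0.055, [0.5185, -0.0083]), (0.07, [0.5182, -0.0086]), (0.09, [0.5185, -0.0078]), (0.11, [0.5193, -0.01])]
```

Call:
{"api": "arm_command", "payload": {
  "xyz": [
    [-3.9,-4.4,0],
    [-3.9,-4.4,0],
    [-3.9,-4.4,0],
    [-3.9,-4.4,0],
    [0,0,0],
    [3.9,4.4,0],
    [3.9,4.4,0],
    [3.9,4.4,0],
    [3.9,4.4,0],
    [3.6,6.9,0],
    [3.6,6.9,0],
    [3.6,6.9,0],
    [3.6,6.9,0],
    [0.5,6.7,0],
    [0.5,6.7,0],
    [0.5,6.7,0],
    [-5,-2,0],
    [-5,-2,0],
    [-5,-2,0],
    [-4,-3,0]
  ],
  "spin": [0,0,0,0,0,0,0,0,0,0,0,0,0,0,0,0,0,0,0,0]
}}

```text
time: 34.0
tool_pos: [0.518, 0.0356, 0.2978]
tool_rot: [3.142, 0.0, 2.722]
contact_force: [1.9, -0.4, -1.0]
opening: 0.0158
grip_force: 55.0
```

Call:
{"api": "arm_command", "payload": {
  "xyz": [
    [0,0,0],
    [5,2,0],
    [5,-3,0],
    [5,-3,0],
    [5,-3,0],
    [0,0,0]
  ],
  "spin": [0,0,0,0,0,0]
}}

```text
time: 34.6
tool_pos: [0.5393, 0.0285, 0.2976]
tool_rot: [3.141, 0.0, 2.722]
contact_force: [-0.3, -0.1, -0.8]
opening: 0.0157
grip_force: 55.0
```

```bash
python3 look.py 12
```

```text
34.65 [ -6.6  25.8 297.5] 54.97884750366211 [-0.   0.1 -0.9]
white [242. 131.] [    0     0   512   266 78877] [486.6  38.3] rel [-58.9  35.3]
white [246. 145.] [233 134  27  24 505] [499.2  36.1] rel [-46.3  33.1]
white [190. 161.] [178 151  24  23 408] [491.3 -16.2] rel [-54.2 -19.2]
white [176. 185.] [165 174  24  23 411] [506.2 -38.5] rel [-39.3 -41.5]
white [232. 208.] [220 195  25  25 459] [547.2  -0.8] rel [ 1.7 -3.8]
white [188. 230.] [177 220  23  21 363] [551.1 -50.7] rel [  5.6 -53.7]
blue [290. 218.] [279 207  24  23 405] [579.5  45.5] rel [34.  42.5]
blue [208. 238.] [205 233   7  11  34] [566.9 -36.5] rel [ 21.4 -39.5]
[(0.055, [0.5468, 0.0256]), (0.07, [0.5472, 0.0263]), (0.09, [0.5467, 0.0257]), (0.11, [0.5486, 0.0259])]
[(0.055, [0.5381, 0.023]), (0.07, [0.5374, 0.022]), (0.09, [0.5375, 0.0218]), (0.11, [0.5372, 0.0212])]
```

Call:
{"api": "arm_command", "payload": {
  "xyz": [
    [6,3.4,0],
    [6,3.4,0],
    [6,3.4,0],
    [0,0,0]
  ],
  "spin": [0,0,0,0]
}}

```text
time: 35.15
tool_pos: [0.5574, 0.0398, 0.2977]
tool_rot: [3.141, 0.001, 2.723]
contact_force: [-0.0, -0.5, -0.0]
opening: 0.0158
grip_force: 55.0
```

```bash
python3 look.py 13
```

```text
35.2 [ 11.4  36.6 297.6] 54.97871160507202 [ 0.1  0.2 -0. ]
white [244. 130.] [    0     0   512   266 79298] [503.9  51.4] rel [-41.6  48.4]
white [226. 132.] [213 120  27  25 525] [499.2  36.4] rel [-46.3  33.4]
white [170. 149.] [158 138  25  23 439] [491.6 -16.4] rel [-53.9 -19.4]
white [157. 173.] [147 162  23  23 390] [506.4 -38.6] rel [-39.1 -41.6]
white [212. 196.] [200 184  26  24 464] [547.5  -0.6] rel [ 2.  -3.6]
white [169. 218.] [159 208  22  22 373] [551.  -50.5] rel [  5.5 -53.5]
blue [275. 207.] [267 195  18  24 336] [580.9  47.7] rel [35.4 44.7]
blue [198. 231.] [187 220  23  24 425] [574.8 -30.5] rel [ 29.3 -33.5]
[(0.055, [0.5653, 0.0372]), (0.07, [0.566, 0.0364]), (0.09, [0.565, 0.0362]), (0.11, [0.5666, 0.0366])]
[(0.055, [0.5554, 0.0327]), (0.07, [0.5548, 0.033]), (0.09, [0.5546, 0.0319]), (0.11, [0.5539, 0.0322])]
```

Run:
```python
from h import *
for t in('s13','d13','d10','d9'):
    c=dict(np.load(f'pics/{t}.npz'));m=cv2.inRange(cv2.cvtColor(c['img'],cv2.COLOR_RGB2HSV),(105,150,40),(130,255,255))
    k,l,s,ce=cv2.connectedComponentsWithStats(m)
    for i in range(1,k):
        p=ray(c,*ce[i],.017)*1000-[545.5,3,0]
        if np.hypot(*p[:2])<75: print(t,s[i],p[:2].round(1))
```

```text
d13 [271 190   6   6  32] [36.8 38.2]
d13 [281 197   6   6  25] [55.4 -5.9]
d13 [278 203   2   1   2] [ 33.2 -23. ]
d10 [273 190   4   6  21] [39.6 36.6]
d10 [281 197   6   6  25] [55.4 -5.9]
d10 [278 203   2   1   2] [ 33.2 -23. ]
d9 [275 190   2   6  10] [43.  36.4]
d9 [280 195   7   6  34] [56.9  2.1]
d9 [278 203   2   1   2] [ 33.2 -23. ]
```

Call:
{"api": "arm_command", "payload": {
  "xyz": [
    [0,0,8],
    [0,0,16],
    [0,0,22],
    [0,0,20],
    [0,0,12],
    [0,0,4],
    [0,0,0]
  ],
  "spin": [0,0,0,0,0,0,0]
}}

```text
time: 36.0
tool_pos: [0.5564, 0.0392, 0.38]
tool_rot: [3.141, 0.001, 2.723]
contact_force: [0.1, -0.4, -1.2]
opening: 0.0153
grip_force: 55.0
```

Call:
{"api": "arm_command", "payload": {
  "xyz": [
    [-1,-8,0],
    [-2,-18,0],
    [-4,-28,0],
    [-5,-36,0],
    [-6,-38,0],
    [-6,-38,0],
    [-6,-38,0],
    [-6,-38,0],
    [-6,-38,0],
    [-5,-36,0],
    [-4,-28,0],
    [-2,-18,0],
    [-1,-10,0],
    [0,-4,0],
    [0,0,0],
    [0,0,0]
  ],
  "spin": [0,0,0,0,0,0,0,0,0,0,0,0,0,0,0,0]
}}

```text
time: 37.6
tool_pos: [0.5029, -0.3357, 0.3797]
tool_rot: [3.141, -0.0, 2.724]
contact_force: [0.2, 0.8, -0.5]
opening: 0.0159
grip_force: 55.0
```

```bash
python3 look.py 14
python3 - <<'E'
from h import *
for t in('s14','d14'):
    c=dict(np.load(f'pics/{t}.npz'));P=pts(c)
    q=P[(np.abs(P[...,0]-.503)<.03)&(np.abs(P[...,1]+.337)<.03)&(P[...,2]>.07)&(P[...,2]<.13)];print(np.sort(q[:,2])[:5].round(3), t)
a=[dict(np.load(f'pics/{t}.npz'))['img'] for t in('s14','d14')]
cv2.imwrite('pics/v14.png',np.hstack([cv2.resize(a[0][150:240,105:195],(400,400)),cv2.resize(a[1][210:310,245:345],(400,400))])[:,:,::-1])
E
```

```text
37.65 [ -42.6 -338.7  379.8] 54.978960156440735 [ 0.4 -0.1  0.1]
white [492.  67.] [485  59  15  16 197] [498.2  28.9] rel [-47.3  25.9]
white [472.  74.] [470  69   6  10  32] [498.1 -14.9] rel [-47.4 -17.9]
white [486. 106.] [482  99  10  16 122] [548.1  -2.8] rel [ 2.6 -5.8]
blue [508. 118.] [503 111   9  16 101] [579.6  39.6] rel [34.1 36.6]
blue [476. 132.] [471 125  10  15 114] [575.8 -34.3] rel [ 30.3 -37.3]
blue [491. 140.] [485 133  12  16 136] [598.5  -6.8] rel [53.  -9.8]
[(0.055, [0.4965, -0.3339]), (0.07, [nan, nan]), (0.09, [0.5106, -0.3366]), (0.11, [0.5121, -0.3354])]
[(0.055, [0.5056, -0.3328]), (0.07, [nan, nan]), (0.09, [0.502, -0.3417]), (0.11, [0.5011, -0.3422])]
[0.093 0.093 0.093 0.094 0.095] s14
[0.095 0.096 0.096 0.096 0.096] d14
  return _methods._mean(a, axis=axis, dtype=dtype,
  ret = um.true_divide(
```

View pics/v14.png

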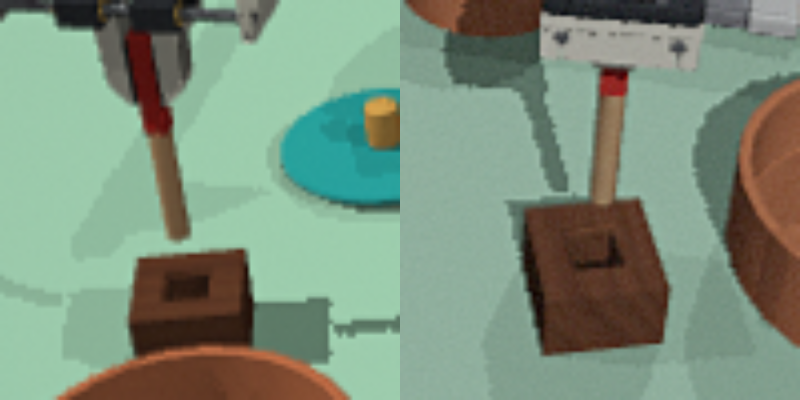

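The stick hangs upright over the hole, which is at (187,287) in the left crop and (593,250) in the right.

Call:
{"api": "arm_command", "payload": {
  "xyz": [
    [0,-1,-8],
    [0,0,-14],
    [0,0,-14],
    [0,0,-14],
    [0,0,-12],
    [0,0,-10],
    [0,0,-6],
    [0,0,-3],
    [0,0,-2],
    [0,0,0],
    [0,0,0]
  ],
  "spin": [0,0,0,0,0,0,0,0,0,0,0]
}}

```text
time: 38.85
tool_pos: [0.5026, -0.3379, 0.2972]
tool_rot: [-3.141, 0.001, 2.723]
contact_force: [0.0, 0.6, -0.6]
opening: 0.0155
grip_force: 55.0
```

Call:
{"api": "arm_command", "payload": {
  "xyz": [
    [0,0,-1],
    [0,0,-1],
    [0,0,0],
    [0,0,0]
  ],
  "spin": [0,0,0,0]
}}

```text
time: 39.25
tool_pos: [0.5026, -0.3378, 0.295]
tool_rot: [-3.142, 0.001, 2.723]
contact_force: [-0.0, 0.2, 1.5]
opening: 0.0159
grip_force: 55.0
```

Call:
{"api": "arm_command", "payload": {
  "xyz": [
    [0,0,0],
    [0,0,0],
    [0,0,0],
    [0,0,0],
    [0,0,0],
    [0,0,0]
  ],
  "spin": [0,0,0,0,0,0],
  "jaw": 0.3
}}

```text
time: 39.85
tool_pos: [0.5025, -0.3378, 0.2947]
tool_rot: [3.141, -0.0, 2.723]
contact_force: [-0.2, -0.0, -0.5]
opening: 0.0576
grip_force: 0.0
```

Call:
{"api": "arm_command", "payload": {
  "xyz": [
    [0,0,5],
    [0,0,15],
    [0,0,25],
    [0,0,25],
    [0,0,25],
    [0,0,15],
    [0,10,0],
    [0,25,0],
    [3,40,0],
    [5,40,0],
    [5,40,0],
    [5,40,0],
    [5,40,0],
    [5,40,0],
    [2,35,0],
    [0,25,0],
    [0,10,0],
    [0,0,0],
    [0,0,0]
  ],
  "spin": [0,0,0,0,0,0,0,0,0,0,0,0,0,0,0,0,0,0,0]
}}

```text
time: 41.75
tool_pos: [0.5325, 0.0066, 0.4044]
tool_rot: [-3.141, -0.0, 2.723]
contact_force: [0.1, -1.1, -0.3]
opening: 0.0596
grip_force: 0.0
```

```bash
python3 look.py 15 2>/dev/null
python3 - <<'E'
from h import *
for t in('s15','d15'):
    c=dict(np.load(f'pics/{t}.npz'));P=pts(c)
    q=P[(np.abs(P[...,0]-.503)<.03)&(np.abs(P[...,1]+.337)<.03)&(P[...,2]>.08)&(P[...,2]<.3)];print(t,len(q),q[:,2].max(),[np.median(q[np.abs(q[:,2]-z)<.012],0).round(3) for z in (.1,.15)])
E
```

```text
41.8 [-13.    3.2 404.5] 0.0 [-0.6 -0.  -1.2]
white [236. 128.] [    0     0   512   270 82129] [483.   0.] rel [-62.5  -3. ]
white [268. 128.] [259 119  19  19 284] [498.9  36. ] rel [-46.6  33. ]
white [226. 141.] [218 132  18  18 243] [492.1 -17.1] rel [-53.4 -20.1]
white [216. 158.] [208 150  17  17 228] [506.2 -38.8] rel [-39.3 -41.8]
white [256. 175.] [247 167  19  17 258] [547.6  -1.3] rel [ 2.1 -4.3]
white [222. 193.] [215 185  16  16 206] [551.5 -51. ] rel [  6. -54.]
blue [299. 183.] [291 176  17  16 219] [580.6  44.7] rel [35.1 41.7]
blue [243. 203.] [235 195  17  17 212] [575.6 -32.2] rel [ 30.1 -35.2]
blue [271. 209.] [263 203  17  14 198] [598.9  -3. ] rel [53.4 -6. ]
[(0.055, [nan, nan]), (0.07, [nan, nan]), (0.09, [nan, nan]), (0.11, [nan, nan])]
[(0.055, [nan, nan]), (0.07, [nan, nan]), (0.09, [nan, nan]), (0.11, [nan, nan])]
s15 172 0.16917094388370002 [array([ 0.512, -0.339,  0.1  ]), array([ 0.512, -0.338,  0.15 ])]
d15 223 0.17145565812492447 [array([ 0.502, -0.346,  0.101]), array([ 0.501, -0.346,  0.151])]
```

View pics/w15.png

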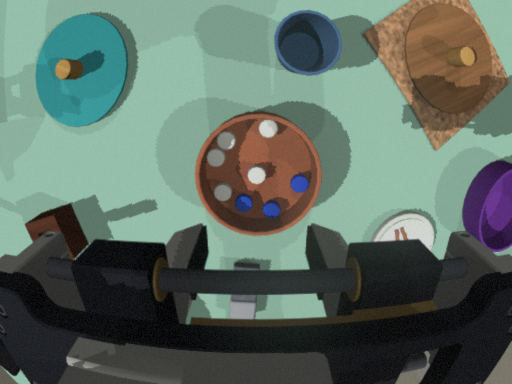

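The wrist view shows the blue beads apart at (299,184), (244,203) and (272,210). The closest pair has centres about 37 mm apart, all eight beads are in the tub, and the lid is flat on the mat. Depth readings show the stick upright in its stand.

```bash
python3 -c "
from cell import *
print(hand_in())"
```

```text
the job is handed in; nothing more can be done
None
```

I handed the job in at about 42 s; no verdict came back. By my last camera readings the lid is flat on the cork mat, all eight beads moved at least 8 mm and are in the tub, the closest two blue beads have a gap of about 13 mm, and the stick stands upright in its hole. I did not measure the medal, brush and cup again, but I saw no contact with them.

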